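# Make up the pharmacy-return load on the ward's spring scale

## Task

Make up the pharmacy return on the ward desk: stand full amber jars upright in the free part of the scale's pan, beside the carton, until the red needle comes to rest inside the green sector of the dial; take a jar out again and stand it on the desk if you overshoot. Any mix of large and small jars will do, but the carton stays in the pan, jars you do not need stay standing on the desk, the green sector keeps its setting, the pan must not be pushed down onto its stop, and the other things on the desk are left as they are.

Things in the scene. Friction and masses are not known exactly. Their poses are not given: they have to be found in the camera images.
- scale: grey spring scale, fixed on the desk, its housing 200 x 200 mm in plan; a sloping white dial stands out on its +x side, to 215 mm from the origin. Origin: on the desk under the middle of the pan; z up. The pan does not turn relative to it
- pan_floor (a point): centre of the upper surface of the scale's steel pan, 260 mm along the scale's y and 220 mm along its x, with a lip 10 mm high all round. 122 mm above the desk when empty; it sinks straight down as it is loaded (0.03 mm per gram, 327 N/m). Axes as the scale's. The carton stands in its +x half; the -x half is free for jars
- needle (a joint): angle of the red needle on the dial in rad: 0 = empty pan, points to 9 o'clock seen by someone facing the dial, grows clockwise with the load, 2.4 rad per kg, 80 rad per metre of pan travel; the pan meets its stop at 3.84 rad
- needle_tip (a point): point on the red needle 50 mm from the dial's centre
- green (a joint): angle in rad, on the same scale as the needle, of the middle of the green sector on the dial (already set for this load; the sector spans 0.17 rad to either side of it)
- green_mid (a point): middle of the green sector, 50 mm from the dial's centre
- carton: brown cardboard carton standing in the pan from the start, 66 mm along the scale's x, 120 mm along its y, 45 mm high, of unknown mass (280 to 420 g); its middle is about 62 mm from the pan's middle towards the dial. Origin: centre of its underside
- large_a: large amber glass jar with a white screw cap, closed and full, about 240 g (each differs by up to 7 per cent); 50 mm diameter, 80 mm tall: amber body from 0 to 60 mm, cap (46 mm diameter) from 62 to 80 mm. Origin: centre of its underside, z up
- large_b: large amber glass jar with a white screw cap, closed and full, about 240 g (each differs by up to 7 per cent); 50 mm diameter, 80 mm tall: amber body from 0 to 60 mm, cap (46 mm diameter) from 62 to 80 mm. Origin: centre of its underside, z up
- small_a: small amber glass jar with a blue screw cap, closed and full, about 120 g (each differs by up to 7 per cent); 39 mm diameter, 62 mm tall: amber body from 0 to 42 mm, cap (36 mm diameter) from 44 to 62 mm. Origin: centre of its underside, z up
- small_b: small amber glass jar with a blue screw cap, closed and full, about 120 g (each differs by up to 7 per cent); 39 mm diameter, 62 mm tall: amber body from 0 to 42 mm, cap (36 mm diameter) from 44 to 62 mm. Origin: centre of its underside, z up
- small_c: small amber glass jar with a blue screw cap, closed and full, about 120 g (each differs by up to 7 per cent); 39 mm diameter, 62 mm tall: amber body from 0 to 42 mm, cap (36 mm diameter) from 44 to 62 mm. Origin: centre of its underside, z up
- mat: flat dark blue-grey desk mat, fixed, 310 x 310 mm, 3 mm thick, on which the jars, the gel and the tape stand at the start. Origin: centre of its underside
- gel: bystander: clear hand-gel pump bottle with a blue label, 48 mm diameter, 113 mm tall, standing among the jars. Origin: centre of its underside
- tape: bystander: yellow roll of tape lying flat, 58 mm diameter, 24 mm high, among the jars. Origin: centre of its underside
- mug: bystander: white mug, 76 mm diameter, 90 mm tall, left of the scale. Origin: centre of its underside
- stapler: bystander: red and black stapler, 140 x 34 x 41 mm, left of the scale. Origin: centre of its underside

How it is judged (in metres and radians):
At the end, for the whole second after the job is handed in: The needle is at rest inside the green sector (within 0.17 rad of its middle, about 8.9 mm at the needle-tip point); the carton stands on the pan's floor; every jar is upright (within 0.1 rad) and at rest, either on the pan's floor or on the desk or its mat (distance between needle_tip and green_mid below 0.0089 m and velocity of joint needle between -0.1 and 0.1 rad/s and z of carton in the frame of pan_floor between -0.005 and 0.007 m and x of carton in the frame of pan_floor between -0.09 and 0.09 m and y of carton in the frame of pan_floor between -0.11 and 0.11 m and angle between each of carton, large_a, large_b, small_a, small_b, small_c's own z axis and vertical below 0.1 rad and linear speed of each of large_a, large_b, small_a, small_b, small_c below 0.02 m/s and ((z of large_a in the frame of pan_floor between -0.005 and 0.007 m and x of large_a in the frame of pan_floor between -0.1 and 0.1 m and y of large_a in the frame of pan_floor between -0.12 and 0.12 m) or height (world z) of large_a below 0.01 m) and ((z of large_b in the frame of pan_floor between -0.005 and 0.007 m and x of large_b in the frame of pan_floor between -0.1 and 0.1 m and y of large_b in the frame of pan_floor between -0.12 and 0.12 m) or height (world z) of large_b below 0.01 m) and ((z of small_a in the frame of pan_floor between -0.005 and 0.007 m and x of small_a in the frame of pan_floor between -0.1 and 0.1 m and y of small_a in the frame of pan_floor between -0.12 and 0.12 m) or height (world z) of small_a below 0.01 m) and ((z of small_b in the frame of pan_floor between -0.005 and 0.007 m and x of small_b in the frame of pan_floor between -0.1 and 0.1 m and y of small_b in the frame of pan_floor between -0.12 and 0.12 m) or height (world z) of small_b below 0.01 m) and ((z of small_c in the frame of pan_floor between -0.005 and 0.007 m and x of small_c in the frame of pan_floor between -0.1 and 0.1 m and y of small_c in the frame of pan_floor between -0.12 and 0.12 m) or height (world z) of small_c below 0.01 m)); the robot touches nothing.
It fails at once if a bystander (gel, tape, mug, stapler) is shifted by more than 25 mm or tipped (distance of any of gel, tape, mug, stapler from where it was at the start of the episode above 0.025 m or angle between any of gel, tape, mug, stapler's own z axis and vertical above 0.35 rad).
It fails at once if the pan is driven down onto its stop (value of joint needle above 3.7 rad).
It fails at once if the green sector is turned (distance of green_mid from where it was at the start of the episode above 0.004 m).
It also fails if it takes over 67 s, if anything falls off the work surface, if the arm or the gripper's body presses on something with over 40 N, if the wrist force passes 120 N, or if a joint passes its speed limit or range.

## Robot

A 6-joint arm with a two-finger parallel gripper is mounted at the origin on the work surface. World frame = base frame: x ahead of the robot, y to its left, z up, the work surface at z = 0. Lengths are in mm, angles in rad, forces in N, time in s.
With the tool pointing down it reaches from about 350 to 875 mm from the base axis. Payload 4.2 kg.
Tool frame: the origin (TCP) lies at the very end of the fingers, on their centre line; the grasp point (between the pads) lies 19 mm behind it; z points along the fingers, y is the direction in which the jaws open and shut (so a half turn about z gives the same grasp; the last joint's range is limited). The gripper opens to 85 mm and grips with 20 to 120 N. Pads are 22 mm wide; open, the fingers measure 114 mm over their backs; the gripper's body (76 mm by 85 mm) begins 54 mm behind the grasp point. The pads swing forward as they close: fully open they stand 13 mm farther back than shut.
Start: joints at [-0.954, 0.385, 0.008, 0, -1.194, -0.259], TCP at [218.898, -585.391, 231.312] pointing down, gripper open.
Joint ranges: [-3.14, 3.14], [-1.21, 2.06], [-1.07, 1.41], [-3.16, 2.05], [-2.99, -0.16], [-3.1, 3.1]. Speed limits (rad/s): [2.79, 2.79, 3.14, 3.14, 3.14, 3.14].

## Interface

Orientations are given as a unit quaternion [x, y, z, w].
In Python, from cell import * gives the robot as it stands.
- The arm moves only by the tool drive_tool, never from a script. Its argument "targets" is a list of rows, each an object with "translation": the shift along the world's x, y, z in m, a list of three; "dr": the turn, a rotation vector about the world's x, y, z in degrees, a list of three; "claw": the opening, from 0 (shut) to 1 (fully open). A call has 1 to 5 rows; each row is the pose to reach, as a shift and turn from the pose commanded when the call began; what a row does not reach only later rows make up. A row lasts 1/12 s, in which the tool goes at most 41.7 mm and 7.16 degrees, less where a joint would pass 70% of its speed; a pose out of reach is approached as far as the arm can. A call with a gripper value outside its range is refused whole. The fingers move at their own pace and stop on an object; "force" is the grip in N (left out, the last holds). Time passes only in rows, so rows that repeat a pose let the fingers close. It gives the time, the measured TCP pose, the force and the opening at its end, in the units of the state.
- state(): the state, without advancing time (a new reading comes with each control period).
- grab_frame(name): name is "side" or "top" or "wrist"; returns a dict with "color" (480x640x3 uint8, red, green, blue), "range_z" (480x640 float32, mm along the optical axis (not along the pixel's ray), 0 where there is no reading), "K" (3x3 intrinsics, pixels), "xyz" and "orientation" of the camera in the world; the wrist camera has in their place "mount" (4x4, takes a point from camera to tool coordinates, whose origin is the TCP and whose axes are the flange's). Camera axes: x right, y down, z forward; pixel columns grow to the right and rows downward; lengths in mm; the calibration is good to about 2 mm. A picture is of the moment at which its call begins: read the wrist's pose just before it.
- finish_job(): hands the job in, once; it reports no verdict.
The state is a dict: "time": time; "joint_pos": joint angles; "qvel": joint speeds; "tau": joint torques, N m; "eef_pos": TCP position; "tcp_rot": TCP orientation; "contact_force": force on the tool from outside, world axes, zero at the start; "moment": the same for the moment, N m; "grip_width": finger opening in mm.
Only numpy, scipy, OpenCV 4.12 (cv2) and the standard library are available. Lean on these libraries where they do the work, as an engineer would, in place of code of your own. Each camera call takes 0.05 s, during which the arm holds its last target.

## Working session

There is one attempt and no reset: what is moved stays moved. The work goes in short steps, Python scripts to look and compute and a tool call to move; the robot and the scene stay as the last step left them, time stands still between calls to the robot, and variables do not carry over. Pictures are saved under pics/ and viewed, and the job is handed in when it is done.

Besides the shell and the picture viewer there is one more tool, called in YAML: its name, and indented under it one key for each argument. drive_tool: Moves the arm, as the interface text tells. Its arguments: {"type":"object","properties":{"targets":{"type":"array","items":{"type":"object","properties":{"translation":{"type":"array","items":{"type":"number"}},"dr":{"type":"array","items":{"type":"number"}},"claw":{"type":"number"}}}},"force":{"type":"number"}},"required":["targets"]}

```bash
mkdir -p pics; python3 - <<'E'
from cell import *
import cv2,numpy as np
print(state())
for n in ["side","top"]:
    f=grab_frame(n); cv2.imwrite(f"pics/{n}0.png",f["color"][:,:,::-1]); np.savez(f"{n}0.npz",**f)
    print(n,f["K"],f["xyz"],f["orientation"])
E
```

```text
{'time': 0.0, 'joint_pos': array([-9.54398791e-01,  3.85583897e-01,  6.61082510e-03, -5.16703071e-04,
       -1.19397788e+00, -2.58586647e-01]), 'qvel': array([-1.24787581e-05, -4.42764989e-04, -8.41781565e-04, -2.21108998e-04,
        1.13274853e-03,  8.08151786e-04]), 'tau': array([-7.31951741e-05, -3.92288768e+01,  1.88397288e+01,  4.18605432e+00,
       -4.64485915e-03, -6.93443297e-06]), 'eef_pos': array([ 218.69979909, -584.86240289,  230.19657177]), 'tcp_rot': array([-1.77858684e-01,  9.84055420e-01,  1.07758042e-03, -2.38916324e-04]), 'contact_force': array([-0.15717464,  0.37440365,  0.15163955]), 'moment': array([-0.0161064 ,  0.02025563, -0.00911617]), 'grip_width': 85.48649838069281}
side [[456.93529747   0.         326.25302151]
 [  0.         456.93529747 242.22144296]
 [  0.           0.           1.        ]] [333.8880589  619.2777909  848.81824016] [-0.14851295  0.93218703 -0.32517874  0.0568334 ]
top [[520.62108117   0.         316.98578404]
 [  0.         520.62108117 244.76861605]
 [  0.           0.           1.        ]] [ 372.56192376   60.23352976 1271.50430476] [ 0.71017824 -0.70092827  0.04748164 -0.0457376 ]
```

View pics/side0.png

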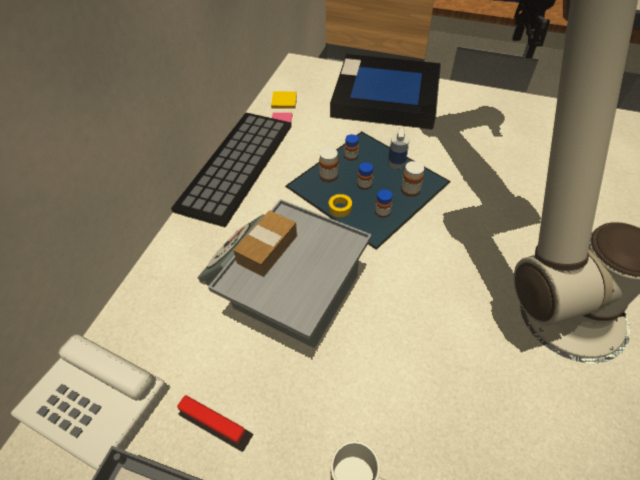

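View pics/top0.png

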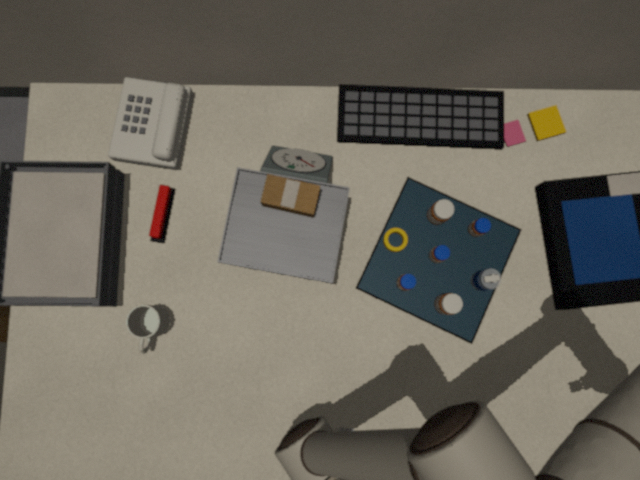

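The top view shows the pan around (285,225), with the dial at about (297,160). The five jars, gel and tape are on the mat around (440,260). Next I'll measure them and zoom in on the dial.

```bash
cat > h.py <<'E'
import numpy as np,cv2
from scipy.spatial.transform import Rotation as R
def ray(f,uv):
    uv=np.atleast_2d(uv).astype(float)
    K=f["K"]; d=np.c_[(uv[:,0]-K[0,2])/K[0,0],(uv[:,1]-K[1,2])/K[1,1],np.ones(len(uv))]
    return R.from_quat(f["orientation"]).apply(d)
def onplane(f,uv,z):
    d=ray(f,uv); o=np.asarray(f["xyz"]); return o+d*((z-o[2])/d[:,2])[:,None]
def cloud(f):
    v,u=np.mgrid[:480,:640]; d=ray(f,np.c_[u.ravel(),v.ravel()]); 
    return (np.asarray(f["xyz"])+d*f["range_z"].ravel()[:,None]).reshape(480,640,3)
def proj(f,p):
    c=R.from_quat(f["orientation"]).inv().apply(np.atleast_2d(p)-np.asarray(f["xyz"]))
    q=c@f["K"].T; return q[:,:2]/q[:,2:]
E
python3 - <<'E'
from h import *
f=dict(np.load("top0.npz")); s=dict(np.load("side0.npz"))
P=cloud(f); c=f["color"]; hsv=cv2.cvtColor(c,cv2.COLOR_RGB2HSV)
roi=np.zeros((480,640),bool); roi[175:345,350:525]=1
Z=P[:,:,2]
def blobs(m,name,minA=20):
    n,l,st,ce=cv2.connectedComponentsWithStats(m.astype(np.uint8))
    for i in range(1,n):
        if st[i,4]>=minA:
            q=P[l==i]; print(name,ce[i].round(1),st[i,4],"med",np.median(q,0).round(1),"z max",q[:,2].max().round(1), "bbox mid",((q.min(0)+q.max(0))/2).round(1))
blobs(roi&(Z>52)&(Z<75),"z52-75"); blobs(roi&(Z>74),"z>74"); blobs(roi&(Z>15)&(Z<35),"tape")
print("pan z"); 
roi2=np.zeros((480,640),bool); roi2[160:290,210:360]=1
blobs(roi2&(Z>95)&(Z<145),"pan"); blobs(roi2&(Z>145),"carton")
m=(roi2&(Z>95)).astype(np.uint8); cs,_=cv2.findContours(m,0,2); print([cv2.minAreaRect(x) for x in cs if len(x)>50])
cv2.imwrite("pics/dial0.png",cv2.resize(c[135:195,250:345,::-1],None,fx=8,fy=8,interpolation=cv2.INTER_CUBIC))
cv2.imwrite("pics/jars0.png",cv2.resize(c[170:350,345:530,::-1],None,fx=3.3,fy=3.3,interpolation=cv2.INTER_CUBIC))
E
```

```text
z52-75 [435.9 214. ] 84 med [ 606.5 -217.4   62.5] z max 74.7 bbox mid [ 618.6 -230.4   63.5]
z52-75 [481.6 224.9] 198 med [ 585.1 -328.7   63.9] z max 71.0 bbox mid [ 585.  -329.9   61.6]
z52-75 [441.  252.1] 194 med [ 519.5 -231.7   64.3] z max 72.7 bbox mid [ 519.5 -232.    62.6]
z52-75 [479.6 280.7] 72 med [ 452.6 -318.2   63.7] z max 74.5 bbox mid [ 457.8 -327.5   63.3]
z52-75 [407.2 280.8] 191 med [ 450.9 -151.7   64.5] z max 70.5 bbox mid [ 450.8 -153.    61.5]
z52-75 [442.5 303.5] 82 med [ 398.9 -230.9   62.6] z max 75.0 bbox mid [ 401.4 -240.7   63.9]
z>74 [443.1 208.5] 310 med [ 618.9 -233.8   82.4] z max 89.9 bbox mid [ 619.9 -234.6   82.1]
z>74 [489.5 278.2] 369 med [ 456.7 -332.9   88.3] z max 1271.5 bbox mid [ 427.2 -150.4  672.8]
z>74 [451.3 302.8] 327 med [ 401.  -248.2   82.7] z max 1271.5 bbox mid [ 398.2 -105.5  672.9]
tape [431.4 218.4] 41 med [ 603.3 -217.6   24.8] z max 34.9 bbox mid [ 612.3 -224.8   25. ]
tape [472.2 230.5] 48 med [ 575.4 -314.6   26.6] z max 34.7 bbox mid [ 583.7 -324.1   24.9]
tape [394.6 239. ] 280 med [ 554.5 -128.7   26. ] z max 32.9 bbox mid [ 555.3 -129.2   24.1]
tape [432.1 256.6] 34 med [ 512.8 -216.5   24.2] z max 34.5 bbox mid [ 517.7 -225.3   25. ]
tape [473.8 281. ] 43 med [ 454.8 -316.6   25.1] z max 34.9 bbox mid [ 457.5 -320.6   25. ]
tape [397.8 283.5] 22 med [ 447.  -135.3   26.7] z max 34.3 bbox mid [ 448.2 -138.3   24.9]
tape [436.7 304.1] 37 med [ 397.1 -226.9   24.5] z max 34.7 bbox mid [ 400.9 -232.    24.9]
pan z
pan [283.1 225.1] 10466 med [562.8 136.  113.6] z max 144.2 bbox mid [584.4 134.7 119.6]
carton [289.5 193.8] 1682 med [631.5 119.3 158.2] z max 1271.5 bbox mid [524.6 119.9 708.3]
[((283.6514892578125, 217.4602813720703), (117.57864379882812, 113.22469329833984), 10.080597877502441)]
```

```bash
ls -la; python3 -c "
from h import *
f=dict(np.load('side0.npz'));c=f['color']
cv2.imwrite('pics/dials0.png',cv2.resize(c[195:300,190:290,::-1],None,fx=5,fy=5,interpolation=cv2.INTER_CUBIC))"
```

```text
total 4224
drwxr-xr-x  3 agent agent    4096 Dec  7 16:45 .
drwxr-xr-x 23 root  root     4096 Dec  7 16:45 ..
-rw-r--r--  1 agent agent     672 Dec  7 16:45 h.py
drwxr-xr-x  2 agent agent    4096 Dec  7 16:45 pics
-rw-r--r--  1 agent agent 2151764 Dec  7 16:45 side0.npz
-rw-r--r--  1 agent agent 2151764 Dec  7 16:45 top0.npz
```

View pics/dial0.png

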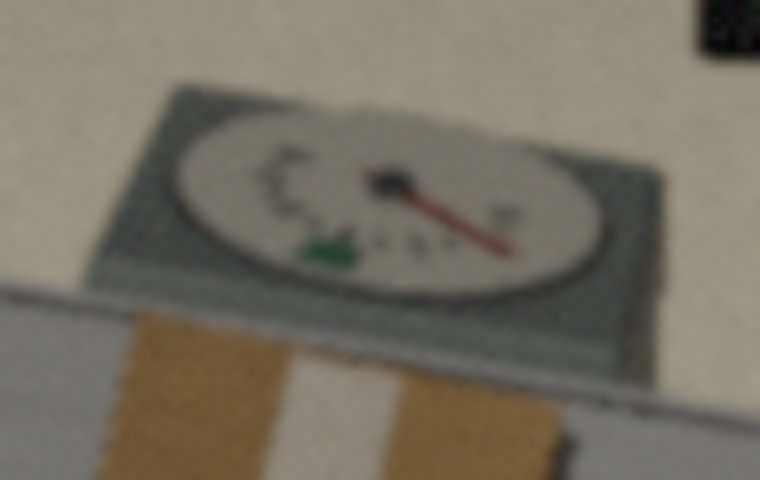

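View pics/jars0.png

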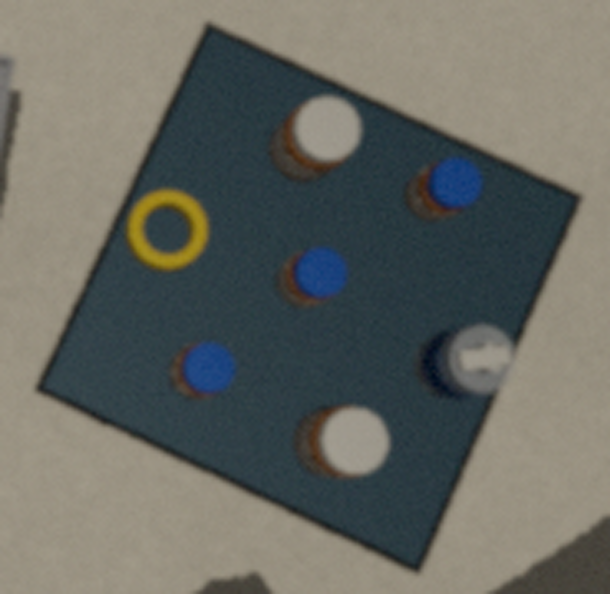

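```bash
cat > dial.py <<'E'
from h import *
def dial(f, yaw, n=None):
    c=f["color"]; hsv=cv2.cvtColor(c,cv2.COLOR_RGB2HSV).astype(int); P=cloud(f)
    roi=np.zeros((480,640),bool); roi[140:178,264:334]=1
    H,S,V=hsv[:,:,0],hsv[:,:,1],hsv[:,:,2]
    white=roi&(S<45)&(V>120)
    return H,S,V,P,roi
E
python3 - <<'E'
from h import *
f=dict(np.load("top0.npz")); c=f["color"]; P=cloud(f); Z=P[:,:,2]
hsv=cv2.cvtColor(c,cv2.COLOR_RGB2HSV).astype(int);H,S,V=hsv[...,0],hsv[...,1],hsv[...,2]
roi=np.zeros((480,640),bool); roi[170:350,350:525]=1
def comps(m,a=60):
    n,l,st,ce=cv2.connectedComponentsWithStats(m.astype(np.uint8)); return [(ce[i],st[i]) for i in range(1,n) if st[i,4]>a]
for ce,st in comps(roi&(H>100)&(H<125)&(S>150)&(V>90)): print("blue",ce.round(1),st[4],onplane(f,ce,65)[0].round(1))
for ce,st in comps(roi&(S<60)&(V>120),100): print("white",ce.round(1),st[4],onplane(f,ce,83)[0].round(1))
for ce,st in comps(roi&(H>20)&(H<32)&(S>140)&(V>90)): print("tape",ce.round(1),onplane(f,ce,27)[0].round(1))
# pan rect
m=np.zeros((480,640),bool); m[160:295,205:360]=1
pm=m&(Z>105)&(Z<135); n,l,st,ce=cv2.connectedComponentsWithStats(pm.astype(np.uint8)); k=1+np.argmax(st[1:,4])
q=P[l==k]; r=cv2.minAreaRect(q[:,:2].astype(np.float32)); print("pan rect",r, cv2.boxPoints(r).round(1).tolist(), "floor z",np.percentile(q[:,2],[5,50,95]))
fl=q[(abs(q[:,0]-540)<30)]; print("floor near",np.median(fl[:,2]))
cm=m&(Z>148)&(Z<175); q=P[cm]; r=cv2.minAreaRect(q[:,:2].astype(np.float32)); print("carton",r)
# dial plane
d=np.zeros((480,640),bool); d[150:172,274:326]=1; d&=(Z>20)&(Z<130)&(V>110)&(S<60); q=P[d]
cen=q.mean(0); u,s,vt=np.linalg.svd(q-cen); print("dial",cen,"n",vt[2],len(q),s[2]/np.sqrt(len(q)))
E
```

```text
blue [483.  224.7] 173 [ 585.5 -331.5   65. ]
blue [442.2 251.9] 180 [ 519.7 -234.2   65. ]
blue [408.1 280.9] 175 [ 451.  -153.9   65. ]
white [434.  257.3] 15126 [ 504.9 -210.9   83. ]
white [443.9 208.4] 281 [ 619.5 -235.8   83. ]
white [452.2 303.2] 307 [ 400.5 -250.4   83. ]
tape [395.5 239.2] [ 553.9 -131.2   27. ]
pan rect ((587.2399291992188, 132.10455322265625), (260.3632507324219, 251.8678436279297), 80.40596008300781) [[441.3999938964844, 24.700000762939453], [689.7000122070312, -17.200000762939453], [733.0999755859375, 239.5], [484.79998779296875, 281.5]] floor z [109.55361223 113.60357679 123.14031929]
floor near 113.37040376985249
carton ((633.3792114257812, 120.06339263916016), (119.98374938964844, 67.44835662841797), 77.95282745361328)
dial [738.18054494 103.31027388  70.73551559] n [-0.75644342  0.13000847 -0.64100792] 584 1.0082369297280587
```

```bash
cat > dial.py <<'E'
from h import *
yaw=np.radians(-9.7)
n=np.array([.7564*np.cos(yaw)/1.0,.7564*np.sin(yaw),.641]); n[:2]*=1; n/=np.linalg.norm(n)
c0=np.array([738.18,103.31,70.74])
e0=np.array([np.sin(yaw),-np.cos(yaw),0]); e1=np.cross(e0,n); e1*=np.sign(e1[2])
def toplane(f,uv):
    d=ray(f,uv); o=np.asarray(f["xyz"]); t=((c0-o)@n)/(d@n); p=o+d*t[:,None]-c0
    return np.c_[p@e0,p@e1]
def dial(f,verb=False):
    hsv=cv2.cvtColor(cv2.GaussianBlur(f["color"],(3,3),0.6),cv2.COLOR_RGB2HSV).astype(int);H,S,V=hsv[...,0],hsv[...,1],hsv[...,2]
    roi=np.zeros((480,640),bool); roi[145:175,268:330]=1
    green=roi&(H>50)&(H<90)&(S>90); red=roi&((H<12)|(H>168))&(S>60)
    dark=roi&(V<90)&(S<90); dark[:152]=0; dark[164:]=0; dark[:,:292]=0; dark[:,306:]=0
    out={}
    for k,m in(("green",green),("red",red),("dark",dark)):
        v,u=np.nonzero(m); out[k]=toplane(f,np.c_[u,v]) if len(u) else np.zeros((0,2))
    return out
E
python3 - <<'E'
from dial import *
f=dict(np.load("top0.npz"));o=dial(f); print(n,e1)
for k,p in o.items(): print(k,len(p),p.mean(0),p.min(0),p.max(0))
hub=o["dark"].mean(0)
g=o["green"]-hub; print("green ang",np.arctan2(g[:,1],g[:,0]).mean(),np.hypot(*g.T).mean())
r=o["red"]-hub; a=np.arctan2(r[:,1],r[:,0]); rr=np.hypot(*r.T); print("red",np.median(a[rr>20]),rr.max())
E
```

```text
[ 0.75199715 -0.12854123  0.64651175] [-0.63726887  0.10893036  0.76290403]<stdin>:3: RuntimeWarning: Mean of empty slice.
  ret = um.true_divide(
Traceback (most recent call last):
ValueError: zero-size array to reduction operation minimum which has no identity
```

```bash
python3 - <<'E'
from dial import *
f=dict(np.load("top0.npz"));c=f["color"]
print(cv2.cvtColor(c,cv2.COLOR_RGB2HSV)[164:168,286:297].tolist()[1])
print(c[156:160,295:303].tolist()); print(c[162:165,300:312].tolist())
# by picked pixels from the x8 crop (offset 250,135; centre convention)
px=lambda x,y:[(x+.5)/8-.5+250,(y+.5)/8-.5+135]
p=toplane(f,[px(390,183),px(515,253),px(332,253),px(178,185),px(605,215),px(395,105),px(400,295)])
q=p-p[0]; print(q.round(1),np.arctan2(q[:,1],q[:,0]).round(3),np.hypot(*q.T).round(1))
E
```

```text
[[25, 25, 111], [30, 28, 99], [45, 30, 86], [66, 50, 77], [62, 44, 75], [60, 45, 74], [60, 53, 72], [57, 37, 75], [40, 33, 93], [28, 29, 106], [21, 34, 106]]
[[[103, 93, 84], [90, 81, 74], [83, 79, 72], [74, 70, 65], [75, 74, 68], [84, 80, 74], [102, 97, 90], [113, 110, 100]], [[100, 90, 83], [74, 69, 62], [54, 51, 49], [44, 46, 42], [44, 44, 43], [56, 54, 52], [80, 75, 71], [107, 103, 93]], [[102, 98, 89], [77, 72, 68], [55, 53, 51], [44, 47, 46], [48, 47, 45], [50, 44, 43], [74, 64, 61], [101, 93, 86]], [[109, 105, 96], [91, 89, 82], [75, 72, 66], [67, 64, 60], [70, 64, 60], [70, 52, 48], [75, 51, 47], [93, 78, 67]]]
[[[117, 112, 105], [116, 111, 102], [116, 107, 99], [111, 100, 91], [100, 85, 78], [91, 67, 60], [95, 69, 60], [101, 82, 72], [111, 97, 88], [117, 109, 99], [113, 109, 99], [102, 97, 87]], [[117, 112, 102], [112, 108, 97], [116, 110, 103], [116, 111, 101], [110, 103, 94], [105, 95, 87], [93, 73, 64], [97, 70, 63], [99, 73, 66], [105, 87, 80], [108, 99, 89], [101, 97, 87]], [[113, 108, 98], [104, 101, 92], [105, 101, 92], [113, 109, 100], [113, 108, 99], [107, 101, 91], [101, 93, 85], [103, 89, 82], [98, 78, 69], [96, 69, 60], [98, 77, 69], [100, 82, 73]]]
[[  0.    0. ]
 [ 42.   33.4]
 [ -8.8  55.7]
 [-59.   28.3]
 [ 64.7  -4.8]
 [ -7.1 -59. ]
 [ 14.   75.2]] [ 0.     0.672  1.727  2.694 -0.074 -1.691  1.387] [ 0.  53.7 56.4 65.5 64.9 59.4 76.5]
```

The dial readings are about 0.67 rad for the needle and 1.73–1.82 for the green sector. That calls for roughly 440–480 g, so I'll use both large jars. large_b at (400,-250) goes first.

drive_tool:
  targets:
    - {"translation": [0.018, 0.0335, -0.006], "dr": [0, 0, 0], "claw": 1}
    - {"translation": [0.036, 0.067, -0.012], "dr": [0, 0, 0], "claw": 1}
    - {"translation": [0.054, 0.1005, -0.018], "dr": [0, 0, 0], "claw": 1}
    - {"translation": [0.072, 0.134, -0.024], "dr": [0, 0, 0], "claw": 1}
    - {"translation": [0.09, 0.1675, -0.03], "dr": [0, 0, 0], "claw": 1}
  force: 40

```text
time: 0.52
eef_pos: [309.1, -416.1, 200.6]
tcp_rot: [-0.178, 0.984, 0.0, -0.0]
contact_force: [1.5, -1.0, 0.4]
grip_width: 85.6
```

drive_tool:
  targets:
    - {"translation": [0.018, 0.0335, -0.006], "dr": [0, 0, 0], "claw": 1}
    - {"translation": [0.036, 0.067, -0.012], "dr": [0, 0, 0], "claw": 1}
    - {"translation": [0.054, 0.1005, -0.018], "dr": [0, 0, 0], "claw": 1}
    - {"translation": [0.072, 0.134, -0.024], "dr": [0, 0, 0], "claw": 1}
    - {"translation": [0.0916, 0.1675, -0.03], "dr": [0, 0, 0], "claw": 1}

```text
time: 0.93
eef_pos: [400.5, -248.5, 170.9]
tcp_rot: [-0.178, 0.984, 0.0, -0.0]
contact_force: [1.0, -0.4, 0.1]
grip_width: 85.3
```

```bash
python3 - <<'E'
from cell import *
from h import *
s=state(); f=grab_frame("wrist"); print(s["eef_pos"],s["tcp_rot"]); M=f["mount"]; print(M)
cv2.imwrite("pics/w1.png",f["color"][:,:,::-1])
Rt=R.from_quat(s["tcp_rot"]); g=dict(f); g["orientation"]=(Rt*R.from_matrix(M[:3,:3])).as_quat(); g["xyz"]=Rt.apply(M[:3,3])+s["eef_pos"]
hsv=cv2.cvtColor(f["color"],cv2.COLOR_RGB2HSV).astype(int)
m=((hsv[...,1]<60)&(hsv[...,2]>120)).astype(np.uint8)
n,l,st,ce=cv2.connectedComponentsWithStats(m)
for i in range(1,n):
    if st[i,4]>300: print(ce[i],st[i],onplane(g,ce[i],83)[0])
print("jar expected at",proj(g,[[400.5,-250.4,83]]))
E
```

```text
[ 400.51947535 -248.53518997  170.94681484] [-1.77797467e-01  9.84067079e-01  1.56179913e-04 -1.44157330e-04]
[[ 3.41747246e-04 -9.47400886e-01 -3.20049128e-01  8.21562309e+01]
 [ 9.99999910e-01  2.43430851e-04  3.47198606e-04  2.03829809e-01]
 [-2.51026436e-04 -3.20049218e-01  9.47400884e-01 -1.42608675e+02]
 [ 0.00000000e+00  0.00000000e+00  0.00000000e+00  1.00000000e+00]]
[294.31710926 158.99601556] [     0      0    640    438 138539] [ 353.31289504 -281.70460466   83.        ]
[311.18434228 130.52253072] [ 261   82  107   99 2197] [ 334.57425078 -277.91934022   83.        ]
[527.01071429 169.31428571] [510 146  39  46 560] [ 310.31617596 -149.35811739   83.        ]
[154.18284485 283.48292552] [ 119  248   74   73 3719] [ 462.03852516 -341.61815874   83.        ]
[420.69531881 427.96529459] [ 382  389   70   75 2478] [ 509.7985365  -124.99052031   83.        ]
[109.73563218 474.18390805] [ 90 466  37  14 348] [ 639.13470311 -337.96594662   83.        ]
jar expected at [[316.15375168 246.75129534]]
```

View pics/w1.png

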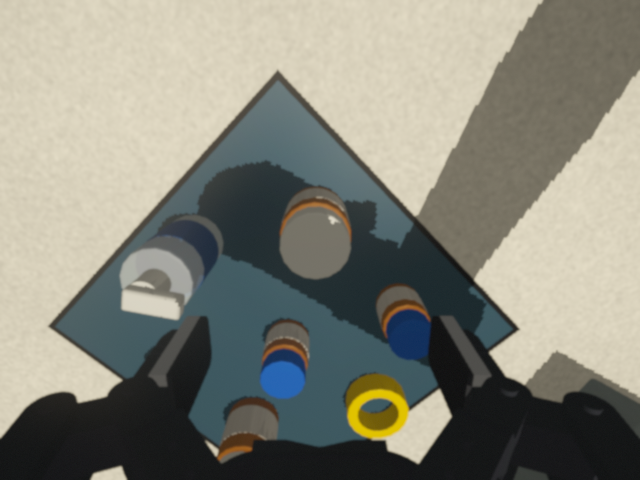

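The wrist view puts large_b's cap at about (315,243), against a predicted (316,247), so the position agrees. I'll descend and grip it.

drive_tool:
  targets:
    - {"translation": [0, -0.001, -0.04], "dr": [0, 0, 0], "claw": 1}
    - {"translation": [0, -0.001, -0.08], "dr": [0, 0, 0], "claw": 1}
    - {"translation": [0, -0.001, -0.12], "dr": [0, 0, 0], "claw": 1}
    - {"translation": [0, -0.001, -0.145], "dr": [0, 0, 0], "claw": 1}
    - {"translation": [0, -0.001, -0.145], "dr": [0, 0, 0], "claw": 1}

```text
time: 1.4
eef_pos: [396.2, -250.1, 21.5]
tcp_rot: [-0.177, 0.984, 0.003, -0.006]
contact_force: [-0.9, -0.6, -1.1]
grip_width: 85.4
```

drive_tool:
  targets:
    - {"translation": [0, 0, 0], "dr": [0, 0, 0], "claw": 0.35}
    - {"translation": [0, 0, 0], "dr": [0, 0, 0], "claw": 0.35}
    - {"translation": [0, 0, 0], "dr": [0, 0, 0], "claw": 0.35}
    - {"translation": [0, 0, 0], "dr": [0, 0, 0], "claw": 0.35}
    - {"translation": [0, 0, 0], "dr": [0, 0, 0], "claw": 0.35}
  force: 40

```text
time: 1.82
eef_pos: [402.2, -251.9, 28.5]
tcp_rot: [-0.178, 0.984, -0.001, 0.002]
contact_force: [0.2, 1.1, 6.0]
grip_width: 49.1
```

drive_tool:
  targets:
    - {"translation": [0, 0, 0.02], "dr": [0, 0, 0], "claw": 0.35}
    - {"translation": [0, 0, 0.05], "dr": [0, 0, 0], "claw": 0.35}
    - {"translation": [0, 0, 0.085], "dr": [0, 0, 0], "claw": 0.35}
    - {"translation": [0, 0, 0.12], "dr": [0, 0, 0], "claw": 0.35}
    - {"translation": [0, 0, 0.148], "dr": [0, 0, 0], "claw": 0.35}

```text
time: 2.23
eef_pos: [400.5, -251.4, 177.5]
tcp_rot: [-0.178, 0.984, -0.001, 0.002]
contact_force: [1.3, -0.5, -2.4]
grip_width: 49.0
```

drive_tool:
  targets:
    - {"translation": [0.007, 0.02, 0], "dr": [0, 0, 0], "claw": 0.35}
    - {"translation": [0.019, 0.055, 0], "dr": [0, 0, 0], "claw": 0.35}
    - {"translation": [0.032, 0.093, 0], "dr": [0, 0, 0], "claw": 0.35}
    - {"translation": [0.045, 0.131, 0], "dr": [0, 0, 0], "claw": 0.35}
    - {"translation": [0.058, 0.169, 0], "dr": [0, 0, 0], "claw": 0.35}

```text
time: 2.65
eef_pos: [458.0, -80.8, 175.0]
tcp_rot: [-0.177, 0.984, 0.0, 0.001]
contact_force: [1.5, -0.3, -2.5]
grip_width: 49.4
```

drive_tool:
  targets:
    - {"translation": [0.013, 0.038, 0], "dr": [0, 0, 0], "claw": 0.35}
    - {"translation": [0.026, 0.076, 0], "dr": [0, 0, 0], "claw": 0.35}
    - {"translation": [0.039, 0.114, 0], "dr": [0, 0, 0], "claw": 0.35}
    - {"translation": [0.051, 0.15, 0], "dr": [0, 0, 0], "claw": 0.35}
    - {"translation": [0.058, 0.17, 0], "dr": [0, 0, 0], "claw": 0.35}

```text
time: 3.07
eef_pos: [517.2, 91.1, 174.8]
tcp_rot: [-0.179, 0.984, 0.001, 0.001]
contact_force: [0.8, -0.2, -1.7]
grip_width: 49.1
```

drive_tool:
  targets:
    - {"translation": [0, 0, 0], "dr": [0, 0, 0], "claw": 0.35}
    - {"translation": [0, 0, 0], "dr": [0, 0, 0], "claw": 0.35}
    - {"translation": [0, 0, 0], "dr": [0, 0, 0], "claw": 0.35}

```text
time: 3.32
eef_pos: [515.6, 87.1, 174.2]
tcp_rot: [-0.178, 0.984, 0.0, -0.001]
contact_force: [0.3, -0.5, -1.9]
grip_width: 49.1
```

```bash
python3 - <<'E'
from cell import *
from h import *
print(state()); 
for n in("side","top"):
    f=grab_frame(n); cv2.imwrite(f"pics/{n}1.png",f["color"][:,:,::-1]); np.savez(f"{n}1.npz",**f)
E
```

```text
{'time': 3.3167, 'joint_pos': array([ 4.77632458e-01,  2.63810033e-01, -3.24159593e-01, -5.61231395e-04,
       -9.83758920e-01, -1.69070734e+00]), 'qvel': array([-0.01852473, -0.00536135, -0.00648084,  0.00072821,  0.00159309,
       -0.00331029]), 'tau': array([ 5.42749800e-01, -3.18064320e+01,  1.79370135e+01,  4.06845912e+00,
        2.68897199e-02, -3.74683541e-04]), 'eef_pos': array([515.60861714,  87.10083912, 174.22099547]), 'tcp_rot': array([-1.77755501e-01,  9.84074545e-01,  8.60191097e-05, -5.14209047e-04]), 'contact_force': array([ 0.26347491, -0.47647076, -1.87693256]), 'moment': array([-0.0539489 ,  0.00116937,  0.03429089]), 'grip_width': 49.103483931421415}
```

View pics/side1.png

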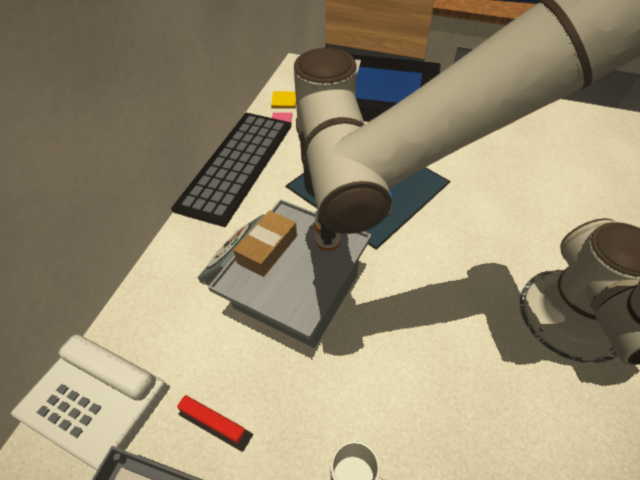

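The side view shows the jar held over the free half of the pan at about (327,235). I'll lower it with the pan so there is no drop.

drive_tool:
  targets:
    - {"translation": [0.001, 0.0, -0.015], "dr": [0, 0, 0], "claw": 0.35}
    - {"translation": [0.001, 0.0, -0.026], "dr": [0, 0, 0], "claw": 0.35}
    - {"translation": [0.001, 0.0, -0.033], "dr": [0, 0, 0], "claw": 0.35}
    - {"translation": [0.001, 0.0, -0.036], "dr": [0, 0, 0], "claw": 0.35}
    - {"translation": [0.001, 0.0, -0.038], "dr": [0, 0, 0], "claw": 0.35}

```text
time: 3.83
eef_pos: [517.3, 86.8, 136.2]
tcp_rot: [-0.178, 0.984, -0.0, -0.0]
contact_force: [-0.5, -0.2, -1.5]
grip_width: 48.9
```

drive_tool:
  targets:
    - {"translation": [0, 0.0, -0.002], "dr": [0, 0, 0], "claw": 0.35}
    - {"translation": [0, 0.0, -0.004], "dr": [0, 0, 0], "claw": 0.35}
    - {"translation": [0, 0.0, -0.006], "dr": [0, 0, 0], "claw": 0.35}
    - {"translation": [0, 0.0, -0.007], "dr": [0, 0, 0], "claw": 0.35}
    - {"translation": [0, 0.0, -0.007], "dr": [0, 0, 0], "claw": 0.35}

```text
time: 4.25
eef_pos: [517.9, 87.5, 129.6]
tcp_rot: [-0.178, 0.984, -0.0, 0.0]
contact_force: [-0.2, -1.4, 0.9]
grip_width: 48.7
```

drive_tool:
  targets:
    - {"translation": [0, 0, 0], "dr": [0, 0, 0], "claw": 0.35}
    - {"translation": [0, 0, 0], "dr": [0, 0, 0], "claw": 0.35}
    - {"translation": [0, 0, 0], "dr": [0, 0, 0], "claw": 0.35}

```text
time: 4.5
eef_pos: [517.8, 87.6, 129.6]
tcp_rot: [-0.178, 0.984, 0.0, 0.0]
contact_force: [-1.0, -2.3, 0.5]
grip_width: 49.0
```

```bash
python3 - <<'E'
from cell import *
from h import *
s=state(); print(s["eef_pos"],s["contact_force"],s["moment"]); 
f=grab_frame("side"); cv2.imwrite("pics/side2.png",cv2.resize(f["color"][180:350,190:400,::-1],None,fx=3.5,fy=3.5,interpolation=cv2.INTER_CUBIC))
f=grab_frame("top");cv2.imwrite("pics/top2.png",f["color"][:,:,::-1])
E
```

```text
[517.8400207   87.64879605 129.63997923] [-0.98722359 -2.3151255   0.46314681] [-0.62455929 -0.09778838 -0.04809118]
```

View pics/side2.png

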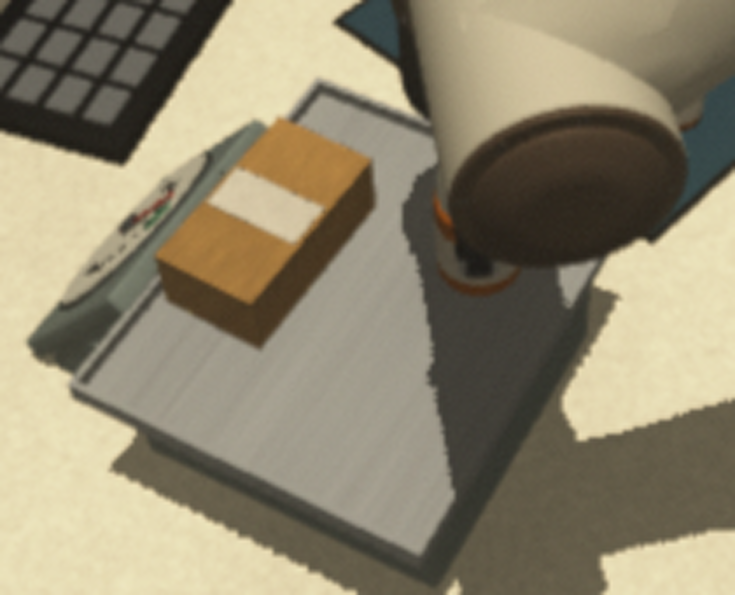

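The z force has moved from -1.9 to +0.5 N, so the pan is carrying the jar. I'll release and rise slowly.

drive_tool:
  targets:
    - {"translation": [0, 0, 0], "dr": [0, 0, 0], "claw": 0.65}
    - {"translation": [0, 0, 0], "dr": [0, 0, 0], "claw": 0.75}
    - {"translation": [0, 0, 0], "dr": [0, 0, 0], "claw": 0.85}
    - {"translation": [0, 0, 0.0], "dr": [0, 0, 0], "claw": 1}
    - {"translation": [0, 0, 0.0], "dr": [0, 0, 0], "claw": 1}

```text
time: 5.02
eef_pos: [517.5, 87.8, 129.3]
tcp_rot: [-0.178, 0.984, 0.0, 0.0]
contact_force: [-0.4, 0.7, -0.2]
grip_width: 85.3
```

drive_tool:
  targets:
    - {"translation": [0, 0, 0.02], "dr": [0, 0, 0], "claw": 1}
    - {"translation": [0, 0, 0.05], "dr": [0, 0, 0], "claw": 1}
    - {"translation": [0, 0, 0.085], "dr": [0, 0, 0], "claw": 1}
    - {"translation": [0, 0, 0.11], "dr": [0, 0, 0], "claw": 1}

```text
time: 5.35
eef_pos: [518.2, 87.8, 242.1]
tcp_rot: [-0.178, 0.984, 0.0, 0.001]
contact_force: [1.1, -0.5, 0.7]
grip_width: 85.3
```

drive_tool:
  targets:
    - {"translation": [0.011, -0.036, -0.008], "dr": [0, 0, 0], "claw": 1}
    - {"translation": [0.022, -0.072, -0.016], "dr": [0, 0, 0], "claw": 1}
    - {"translation": [0.034, -0.108, -0.024], "dr": [0, 0, 0], "claw": 1}
    - {"translation": [0.045, -0.144, -0.032], "dr": [0, 0, 0], "claw": 1}
    - {"translation": [0.0565, -0.18, -0.04], "dr": [0, 0, 0], "claw": 1}

```text
time: 5.77
eef_pos: [574.3, -93.8, 199.1]
tcp_rot: [-0.178, 0.984, 0.0, 0.0]
contact_force: [-0.3, -0.5, 0.7]
grip_width: 85.6
```

drive_tool:
  targets:
    - {"translation": [0.011, -0.036, -0.008], "dr": [0, 0, 0], "claw": 1}
    - {"translation": [0.022, -0.072, -0.016], "dr": [0, 0, 0], "claw": 1}
    - {"translation": [0.034, -0.108, -0.024], "dr": [0, 0, 0], "claw": 1}
    - {"translation": [0.045, -0.1436, -0.03], "dr": [0, 0, 0], "claw": 1}
    - {"translation": [0.045, -0.1436, -0.03], "dr": [0, 0, 0], "claw": 1}

```text
time: 6.18
eef_pos: [619.1, -241.5, 166.3]
tcp_rot: [-0.175, 0.985, 0.0, -0.001]
contact_force: [0.2, 0.2, -0.6]
grip_width: 85.5
```

```bash
python3 - <<'E'
from cell import *
from h import *
s=state(); f=grab_frame("wrist"); print(s["eef_pos"],s["tcp_rot"]); M=f["mount"]
Rt=R.from_quat(s["tcp_rot"]); g=dict(f); g["orientation"]=(Rt*R.from_matrix(M[:3,:3])).as_quat(); g["xyz"]=Rt.apply(M[:3,3])+s["eef_pos"]
print("jar expected at",proj(g,[[619.5,-235.8,83]]))
cv2.imwrite("pics/w3.png",f["color"][:,:,::-1])
for n in("side","top"):
    f=grab_frame(n); np.savez(f"{n}3.npz",**f)
    if n=="side": cv2.imwrite("pics/side3.png",cv2.resize(f["color"][180:350,190:400,::-1],None,fx=3.5,fy=3.5,interpolation=cv2.INTER_CUBIC))
    else: cv2.imwrite("pics/dial3.png",cv2.resize(f["color"][135:195,250:345,::-1],None,fx=8,fy=8,interpolation=cv2.INTER_CUBIC)); cv2.imwrite("pics/top3.png",f["color"][:,:,::-1])
E
```

```text
[ 619.13589176 -241.46396355  166.28441402] [-1.75074695e-01  9.84554062e-01  3.63479706e-05 -1.46562802e-03]
jar expected at [[327.08188104 253.99095293]]
```

View pics/w3.png

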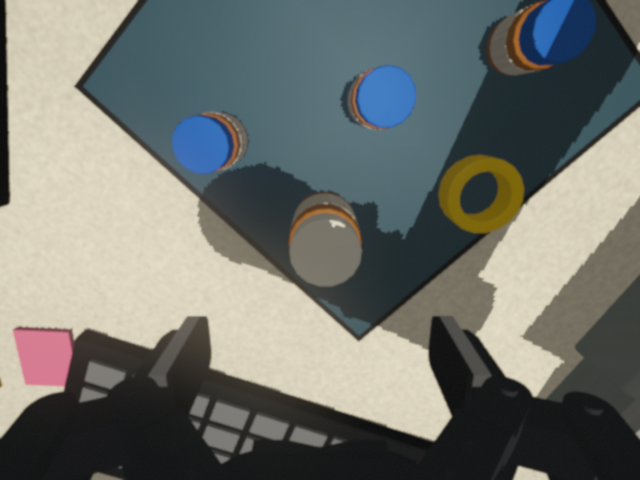

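View pics/dial3.png

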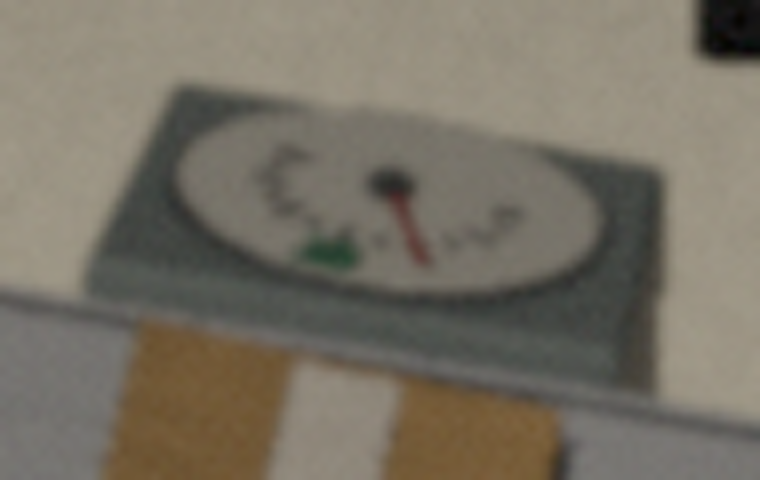

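View pics/top3.png

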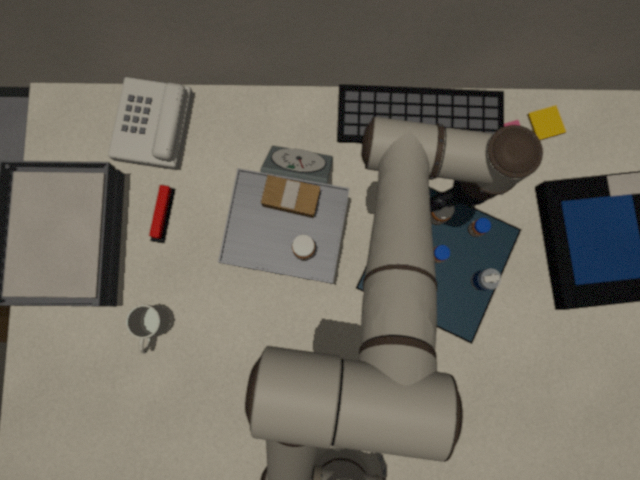

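The jar stands upright in the pan and the needle now points to (428,263). large_a's cap is at about (326,250) in the wrist view, where it was predicted. I'll descend and grip it.

drive_tool:
  targets:
    - {"translation": [0, 0, 0], "dr": [0, 0, 0], "claw": 1}
    - {"translation": [0, 0, -0.04], "dr": [0, 0, 0], "claw": 1}
    - {"translation": [0, 0, -0.08], "dr": [0, 0, 0], "claw": 1}
    - {"translation": [0, 0, -0.12], "dr": [0, 0, 0], "claw": 1}
    - {"translation": [0, 0, -0.143], "dr": [0, 0, 0], "claw": 1}

```text
time: 6.75
eef_pos: [616.7, -233.7, 23.0]
tcp_rot: [-0.179, 0.984, 0.001, -0.002]
contact_force: [-1.2, -0.1, -0.0]
grip_width: 85.0
```

drive_tool:
  targets:
    - {"translation": [0, 0, 0], "dr": [0, 0, 0], "claw": 1}
    - {"translation": [0, 0, 0], "dr": [0, 0, 0], "claw": 1}

```text
time: 6.92
eef_pos: [619.0, -234.8, 26.3]
tcp_rot: [-0.179, 0.984, 0.0, -0.001]
contact_force: [1.0, 0.4, 0.4]
grip_width: 85.0
```

drive_tool:
  targets:
    - {"translation": [0, 0, 0], "dr": [0, 0, 0], "claw": 0.35}
    - {"translation": [0, 0, 0], "dr": [0, 0, 0], "claw": 0.35}
    - {"translation": [0, 0, 0], "dr": [0, 0, 0], "claw": 0.35}
    - {"translation": [0, 0, 0], "dr": [0, 0, 0], "claw": 0.35}
    - {"translation": [0, 0, 0], "dr": [0, 0, 0], "claw": 0.35}
  force: 40

```text
time: 7.33
eef_pos: [620.8, -236.2, 29.3]
tcp_rot: [-0.178, 0.984, -0.001, 0.002]
contact_force: [-1.5, 1.6, 6.7]
grip_width: 48.9
```

drive_tool:
  targets:
    - {"translation": [0, 0, 0.03], "dr": [0, 0, 0], "claw": 0.35}
    - {"translation": [0, 0, 0.07], "dr": [0, 0, 0], "claw": 0.35}
    - {"translation": [0, 0, 0.11], "dr": [0, 0, 0], "claw": 0.35}
    - {"translation": [0, 0, 0.15], "dr": [0, 0, 0], "claw": 0.35}
    - {"translation": [0, 0.01, 0.185], "dr": [0, 0, 0], "claw": 0.35}

```text
time: 7.75
eef_pos: [618.6, -227.2, 214.2]
tcp_rot: [-0.177, 0.984, -0.0, 0.001]
contact_force: [1.3, -0.1, -2.1]
grip_width: 48.8
```

drive_tool:
  targets:
    - {"translation": [-0.007, 0.036, 0.015], "dr": [0, 0, 0], "claw": 0.35}
    - {"translation": [-0.014, 0.074, 0.03], "dr": [0, 0, 0], "claw": 0.35}
    - {"translation": [-0.022, 0.114, 0.03], "dr": [0, 0, 0], "claw": 0.35}
    - {"translation": [-0.03, 0.154, 0.03], "dr": [0, 0, 0], "claw": 0.35}
    - {"translation": [-0.038, 0.194, 0.03], "dr": [0, 0, 0], "claw": 0.35}

```text
time: 8.17
eef_pos: [579.7, -30.4, 241.7]
tcp_rot: [-0.177, 0.984, 0.001, 0.0]
contact_force: [0.9, 0.4, -2.4]
grip_width: 49.2
```

drive_tool:
  targets:
    - {"translation": [-0.008, 0.04, 0], "dr": [0, 0, 0], "claw": 0.35}
    - {"translation": [-0.016, 0.08, 0], "dr": [0, 0, 0], "claw": 0.35}
    - {"translation": [-0.024, 0.12, 0], "dr": [0, 0, 0], "claw": 0.35}
    - {"translation": [-0.032, 0.16, 0], "dr": [0, 0, 0], "claw": 0.35}
    - {"translation": [-0.038, 0.195, 0], "dr": [0, 0, 0], "claw": 0.35}

```text
time: 8.58
eef_pos: [541.4, 165.0, 241.4]
tcp_rot: [-0.178, 0.984, 0.0, -0.0]
contact_force: [0.2, 0.3, -1.5]
grip_width: 48.9
```

drive_tool:
  targets:
    - {"translation": [-0.007, 0.033, 0], "dr": [0, 0, 0], "claw": 0.35}
    - {"translation": [-0.007, 0.033, 0], "dr": [0, 0, 0], "claw": 0.35}
    - {"translation": [-0.007, 0.033, 0], "dr": [0, 0, 0], "claw": 0.35}
    - {"translation": [-0.007, 0.033, 0], "dr": [0, 0, 0], "claw": 0.35}

```text
time: 8.92
eef_pos: [535.5, 195.8, 241.1]
tcp_rot: [-0.178, 0.984, -0.0, -0.0]
contact_force: [0.3, -0.4, -2.3]
grip_width: 48.8
```

```bash
python3 - <<'E'
from cell import *
from h import *
s=state(); print(s["eef_pos"],s["contact_force"],s["moment"],s["joint_pos"]); 
f=grab_frame("side"); cv2.imwrite("pics/side4.png",cv2.resize(f["color"][130:350,150:400,::-1],None,fx=2.6,fy=2.6,interpolation=cv2.INTER_CUBIC))
E
```

```text
[535.46524453 195.78217683 241.13648217] [ 0.30649592 -0.43567361 -2.31558825] [-0.03673286  0.00365451 -0.01905906] [ 6.34448518e-01  2.85117479e-01 -1.13725687e-01 -3.44509172e-04
 -1.17279893e+00 -1.84706050e+00]
```

View pics/side4.png

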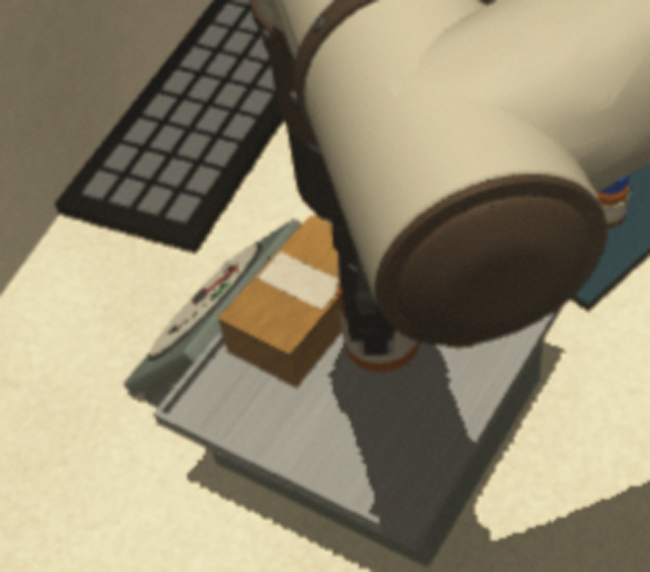

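The jar is held high over the free half, clear of the carton and the first jar. I'll lower it now.

drive_tool:
  targets:
    - {"translation": [0, 0, -0.02], "dr": [0, 0, 0], "claw": 0.35}
    - {"translation": [0, 0, -0.045], "dr": [0, 0, 0], "claw": 0.35}
    - {"translation": [0, 0, -0.07], "dr": [0, 0, 0], "claw": 0.35}
    - {"translation": [0, 0, -0.09], "dr": [0, 0, 0], "claw": 0.35}
    - {"translation": [0, 0, -0.1], "dr": [0, 0, 0], "claw": 0.35}

```text
time: 9.38
eef_pos: [534.7, 193.6, 138.5]
tcp_rot: [-0.176, 0.984, -0.001, -0.002]
contact_force: [-0.2, -0.7, -3.2]
grip_width: 49.0
```

drive_tool:
  targets:
    - {"translation": [0, 0, -0.004], "dr": [0, 0, 0], "claw": 0.35}
    - {"translation": [0, 0, -0.008], "dr": [0, 0, 0], "claw": 0.35}
    - {"translation": [0, 0, -0.011], "dr": [0, 0, 0], "claw": 0.35}
    - {"translation": [0, 0, -0.014], "dr": [0, 0, 0], "claw": 0.35}
    - {"translation": [0, 0, -0.017], "dr": [0, 0, 0], "claw": 0.35}

```text
time: 9.8
eef_pos: [536.9, 196.1, 125.6]
tcp_rot: [-0.178, 0.984, 0.0, 0.001]
contact_force: [0.7, -2.1, 0.6]
grip_width: 49.1
```

drive_tool:
  targets:
    - {"translation": [0, 0, 0], "dr": [0, 0, 0], "claw": 0.35}
    - {"translation": [0, 0, 0], "dr": [0, 0, 0], "claw": 0.35}
    - {"translation": [0, 0, 0], "dr": [0, 0, 0], "claw": 0.35}

```text
time: 10.05
eef_pos: [536.6, 196.2, 125.1]
tcp_rot: [-0.178, 0.984, 0.0, 0.001]
contact_force: [1.2, -0.1, 1.0]
grip_width: 48.8
```

drive_tool:
  targets:
    - {"translation": [0, 0, 0.002], "dr": [0, 0, 0], "claw": 0.65}
    - {"translation": [0, 0, 0.002], "dr": [0, 0, 0], "claw": 0.75}
    - {"translation": [0, 0, 0.002], "dr": [0, 0, 0], "claw": 0.85}
    - {"translation": [0, 0, 0.002], "dr": [0, 0, 0], "claw": 1}
    - {"translation": [0, 0, 0.002], "dr": [0, 0, 0], "claw": 1}

```text
time: 10.47
eef_pos: [536.0, 196.2, 126.3]
tcp_rot: [-0.178, 0.984, 0.0, 0.0]
contact_force: [-0.2, 0.6, -0.3]
grip_width: 85.3
```

drive_tool:
  targets:
    - {"translation": [0, 0, 0.02], "dr": [0, 0, 0], "claw": 1}
    - {"translation": [0, 0, 0.05], "dr": [0, 0, 0], "claw": 1}
    - {"translation": [0, 0, 0.085], "dr": [0, 0, 0], "claw": 1}
    - {"translation": [0, 0, 0.125], "dr": [0, 0, 0], "claw": 1}
    - {"translation": [0, 0, 0.155], "dr": [0, 0, 0], "claw": 1}

```text
time: 10.88
eef_pos: [536.5, 196.1, 284.7]
tcp_rot: [-0.178, 0.984, 0.0, 0.002]
contact_force: [1.0, -0.3, 0.9]
grip_width: 85.4
```

drive_tool:
  targets:
    - {"translation": [-0.036, 0, 0.015], "dr": [0, 0, 0], "claw": 1}
    - {"translation": [-0.07, 0, 0.015], "dr": [0, 0, 0], "claw": 1}
    - {"translation": [-0.1, 0, 0.015], "dr": [0, 0, 0], "claw": 1}
    - {"translation": [-0.1, 0, 0.015], "dr": [0, 0, 0], "claw": 1}
    - {"translation": [-0.1, 0, 0.015], "dr": [0, 0, 0], "claw": 1}

```text
time: 11.3
eef_pos: [435.0, 196.0, 297.2]
tcp_rot: [-0.179, 0.984, 0.001, 0.001]
contact_force: [1.1, 1.4, -0.4]
grip_width: 85.3
```

```bash
python3 - <<'E'
from cell import *
from h import *
print(state()["eef_pos"])
f=grab_frame("side"); np.savez("side5.npz",**f); cv2.imwrite("pics/side5.png",cv2.resize(f["color"][130:350,150:400,::-1],None,fx=2.6,fy=2.6,interpolation=cv2.INTER_CUBIC))
f=grab_frame("top"); np.savez("top5.npz",**f); cv2.imwrite("pics/dial5.png",cv2.resize(f["color"][135:195,250:345,::-1],None,fx=8,fy=8,interpolation=cv2.INTER_CUBIC)); cv2.imwrite("pics/top5.png",f["color"][:,:,::-1])
f=grab_frame("wrist"); cv2.imwrite("pics/w5.png",f["color"][:,:,::-1])
E
```

```text
[434.99905434 196.01266753 297.1941194 ]
```

View pics/side5.png

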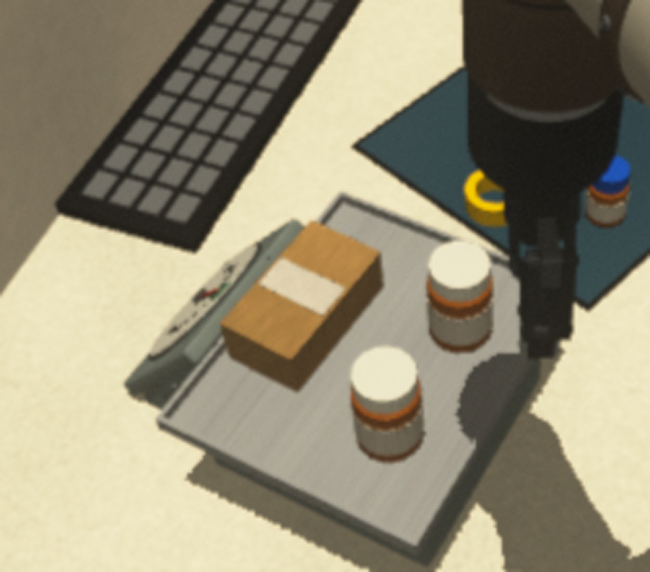

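View pics/dial5.png

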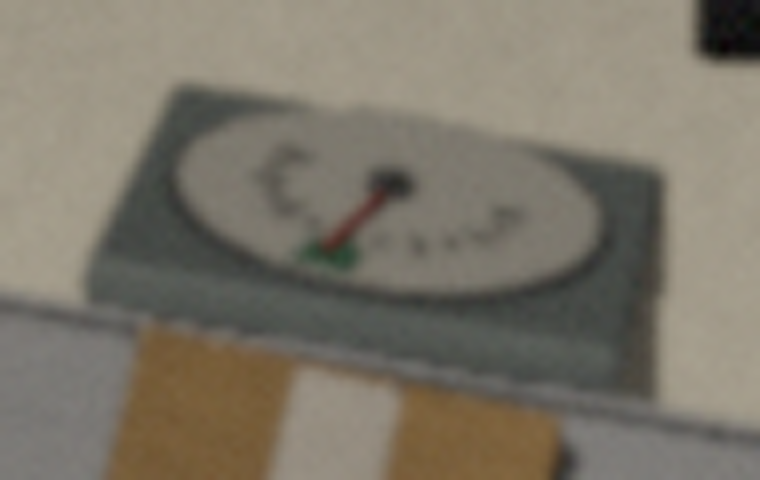

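View pics/top5.png

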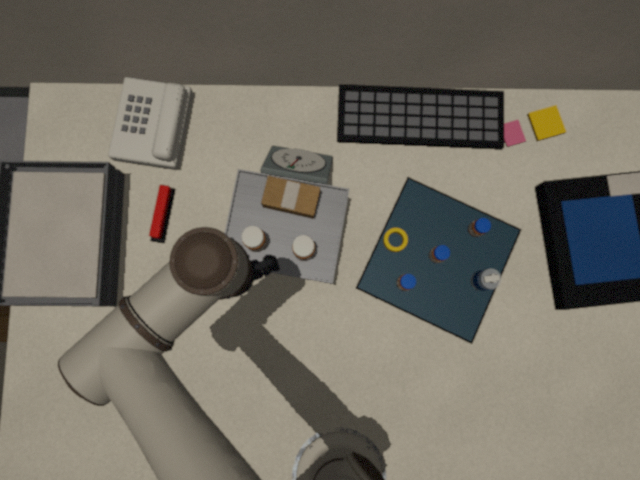

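View pics/w5.png

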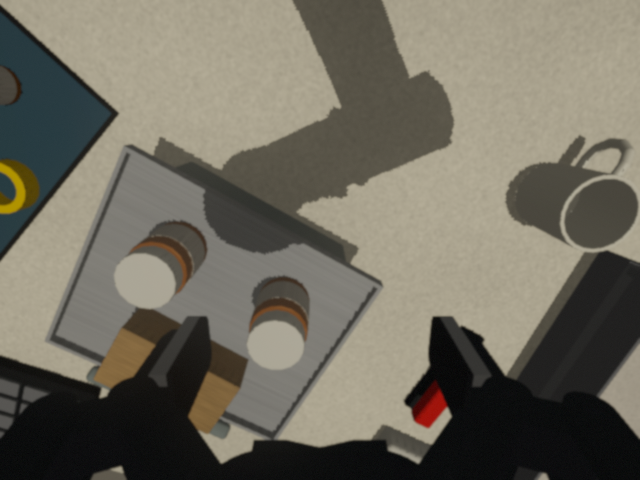

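The needle lies over the green, with its tip at (328,247) in the top crop. I'll work out the angle first, since the needle sits above the dial face and parallax could mislead.

```bash
python3 - <<'E'
from dial import *
px=lambda x,y:[(x+.5)/8-.5+250,(y+.5)/8-.5+135]
for n,t in (("top0",(515,253)),("top3",(428,263)),("top5",(326,249))):
    f=dict(np.load(n+".npz")); p=toplane(f,[px(390,183),px(*t)]); q=p[1]-p[0]; print(n,np.arctan2(q[1],q[0]),np.hypot(*q))
    c=f["color"].astype(int); roi=np.zeros((480,640),bool); roi[145:175,268:330]=1
    r=c[...,0]-(c[...,1]+c[...,2])/2; g=c[...,1]-c[...,0]
    v,u=np.nonzero(roi&(r>22)); w=r[v,u]; P=toplane(f,np.c_[u,v])
    hub=p[0]; d=P-hub; k=np.hypot(*d.T)>12; a=np.arctan2(*(d[k].T[::-1])); print("  red n",k.sum(),"angle",np.average(a,weights=w[k]))
    v,u=np.nonzero(roi&(g>8)&(c.sum(2)<300)&(np.arange(480)[:,None]>163)); k=(v<170)&(u<297); G=toplane(f,np.c_[u,v][k]); print("  green n",k.sum(),G.mean(0), "rel hub",(G.mean(0)-hub))
    Zc=cloud(f); q=Zc[195:285,225:345]; q=q[(q[...,2]>85)&(q[...,2]<118)]; print("  floor z",np.median(q[:,2]))
f=dict(np.load("top0.npz"))
c=f["color"][140:185,260:340].astype(np.uint8)
hsv=cv2.cvtColor(c,cv2.COLOR_RGB2HSV).astype(int)
m=(c.astype(int).mean(2)>100).astype(np.uint8)
# ellipse outline by hand points from crop x8
E=[(178,185),(605,215),(400,295),(200,225),(300,275),(500,290),(570,265),(595,180),(540,140),(450,115),(350,107),(250,120)]
P=toplane(f,[px(*e) for e in E]).astype(np.float32); print("circle fit",cv2.fitEllipse(P), "hub",toplane(f,[px(390,183)]))
E
```

```text
top0 0.6717956589629848 53.66015107429437
  red n 23 angle 0.8392252018792962
  green n 22 [-11.36639836  50.96048294] rel hub [-8.44422141 56.5246808 ]
  floor z 113.15897322973285
top3 1.2194341899274905 54.11295277006791
  red n 13 angle 1.252780423112956
  green n 22 [-11.36639836  50.96048294] rel hub [-8.44422141 56.5246808 ]
  floor z 106.43121980853277
top5 1.7695498605669469 54.80844141492629
  red n 16 angle 1.7598773945917199
  green n 16 [-10.76667877  53.96631634] rel hub [-7.84450182 59.5305142 ]
  floor z 99.65735536752572
circle fit ((0.28850507736206055, 2.9849610328674316), (123.22149658203125, 138.81187438964844), 24.810062408447266) hub [[-2.92217696 -5.56419786]]
```

Needle is about 1.77 rad (pan travel gives 1.79) and green is 1.72–1.81, so the difference is at most about 0.05 against a limit of 0.17. One last check that everything is at rest before handing in.

drive_tool:
  targets:
    - {"translation": [-0.03, 0, 0], "dr": [0, 0, 0], "claw": 1}
    - {"translation": [-0.03, 0, 0], "dr": [0, 0, 0], "claw": 1}
    - {"translation": [-0.03, 0, 0], "dr": [0, 0, 0], "claw": 1}
    - {"translation": [-0.03, 0, 0], "dr": [0, 0, 0], "claw": 1}
    - {"translation": [-0.03, 0, 0], "dr": [0, 0, 0], "claw": 1}

```text
time: 11.87
eef_pos: [406.9, 196.2, 296.1]
tcp_rot: [-0.178, 0.984, -0.0, -0.0]
contact_force: [0.0, 0.2, 0.1]
grip_width: 85.4
```

```bash
python3 - <<'E'
from cell import *
from dial import *
f=grab_frame("top"); c=f["color"].astype(int); a=dict(np.load("top5.npz"))["color"].astype(int); z=dict(np.load("top0.npz"))["color"].astype(int)
print("dial diff vs previous",abs(c-a)[150:172,270:328].mean(),abs(c-a)[150:172,270:328].max(),"noise ref",abs(c-a)[90:140,350:500].mean())
Z=cloud(f); q=Z[195:285,225:345]; q=q[(q[...,2]>85)&(q[...,2]<118)]; print("floor z",np.median(q[:,2]))
for n,(v,u) in dict(gel=(278,489),tape=(239,395),stapler=(212,161)).items(): print(n,abs(c-z)[v-15:v+15,u-15:u+15].mean())
for e in((253,238),(304,246)): print(onplane(f,e,180)[0])
s=state(); print(s["time"],s["contact_force"],abs(s["qvel"]).max())
finish_job()
E
```

```text
dial diff vs previous 1.7191745036572623 11 noise ref 2.8018222222222224
floor z 99.79180001582677
gel 5.073703703703703
tape 4.686296296296296
stapler 5.813703703703704
[530.06965694 194.15150416 180.        ]
[514.42587482  85.89014254 180.        ]
11.9167 [-0.54167682  0.06272011  0.01651532] 0.003661306777152473
the job is handed in; nothing more can be done
```

I stood both large jars upright in the free half of the pan, beside the carton, and handed the job in at about 11.9 s; no verdict was reported.

- **Needle:** it reads about 1.77 rad, and the pan's travel gives 1.79. The green middle is at 1.72–1.81 rad, depending on whether I take the needle hub or the dial's centre as its middle. The two differ by about 0.05 rad at most, against the allowed 0.17. An early automatic red and green mask on the dial found nothing, so these rest on picked pixels and looser masks.
- **At rest:** the dial picture did not change between two frames about half a second apart, and the pan floor held at about 99.7 mm.
- **Everything else:** both jars and the carton stood upright in the side view. In the pictures the three small jars, gel, tape and stapler had not visibly moved. I checked the mug only by eye.
- **Robot:** the arm was clear of everything, with almost no force on it.

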